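# Turn over the inspection marker of the checked loupe

## Robot

A 7-joint arm with a two-finger parallel gripper is mounted at the origin on a cart in front of the work surface, level with it; the furniture and walls round the work are solid. World frame = base frame: x ahead of the robot, y to its left, z up, the work surface at z = 0. Lengths are in m, angles in degrees, forces in N, time in s.
With the tool pointing down it reaches from about 0.35 to 0.9 m from the base axis. Payload 8.1 kg.
Tool frame: the origin (TCP) lies at the very end of the fingers, on their centre line; the grasp point (between the pads) lies 19 mm behind it (bot.grip_point_offset is the distance from the TCP to the grasp point, in m); z points along the fingers, y is the line along which they close (so a half turn about z gives the same grasp; the last joint's range is limited). The gripper opens to 85 mm and grips with 20 to 120 N. Pads are 22 mm wide; open, the fingers measure 114 mm over their backs; the gripper's body (76 mm by 85 mm) begins 54 mm behind the grasp point. The pads swing forward as they close: fully open they stand 13 mm farther back than shut.
Start: joints at [-82.082, 24.895, 1.432, 90.138, -0.665, 64.973, -4.303], TCP at [0.149, 0.607, 0.231] pointing down, gripper open.
Joint ranges: [-149.89, 149.89], [-25.12, 119.58], [-72.63, 75.52], [4.76, 147.25], [-75.54, 255.54], [6.69, 114.76], [-157.13, 157.13]. Speed limits (degrees/s): [127.2, 127.2, 172.46, 172.46, 180, 180, 180].

## Interface

Orientations are given as a 3x3 rotation matrix whose columns are the frame's x, y, z axes.
In Python, from cell import bot gives the robot as it stands. The module is installed in compiled form; this text tells all that it offers.
- The arm moves only by the tool move_arm, never from a script. Its argument "plan" is a list of rows, each an object of numbers: "grip": the closure in counts, from 0 (fully open) to 255 (shut); "tx", "ty", "tz": the shift along the tool's x, y, z in mm; "ax", "ay", "az": the turn, a rotation vector about the tool's x, y, z in degrees. A call has 1 to 20 rows; each row is the pose to reach, as a shift and turn from the pose commanded when the call began, along the tool's axes at that moment; what a row does not reach only later rows make up. A row lasts 1/12 s, in which the tool goes at most 41.7 mm and 7.16 degrees, less where a joint would pass 70% of its speed; a pose out of reach is approached as far as the arm can. A call with a gripper value outside its range is refused whole. The fingers move at their own pace and stop on an object; "grip_force" is the grip in N (left out, the last holds). Time passes only in rows, so rows that repeat a pose let the fingers close. It gives the time, the measured TCP pose, the force, the opening and the grip force at its end, in the units of the state.
- bot.read_state(): the state, without advancing time (a new reading comes with each control period).
- bot.camera(name): name is "scene" or "top" or "wrist"; returns a dict with "frame" (480x640x3 uint8, blue, green, red), "K" (3x3 intrinsics, pixels), "world_from_camera" (4x4, takes a point from camera to world coordinates); the wrist camera has in their place "hand_eye" (4x4, takes a point from camera to tool coordinates, whose origin is the TCP and whose axes are the flange's). Camera axes: x right, y up, looking along -z (the intrinsics and any distortion apply to the point x, -y, -z); pixel columns grow to the right and rows downward; lengths in m; the calibration is good to about 2 mm. A picture is of the moment at which its call begins: read the wrist's pose just before it. There is no depth.
- bot.close_job(): hands the job in; it is judged then, once.
The state is a dict: "time": time; "qpos": joint angles; "joint_vel": joint speeds; "joint_torque": joint torques, N m; "eef_pos": TCP position; "ee_rot": TCP orientation; "ft_force": force on the tool from outside, world axes, zero at the start; "torque": the same for the moment, N m; "grip_width": opening from 0.0 (shut) to 1.0 (fully open); "finger_force": force on a finger pad.
Only numpy, scipy, OpenCV 4.12 (cv2) and the standard library are available. Lean on these libraries where they do the work, as an engineer would, in place of code of your own. Each camera call takes 0.05 s, during which the arm holds its last target. There are 200 camera calls.

## Task

The black eye loupe has passed its inspection: on the stand where the loupe is, turn the hinged marker right over its pivot, so that the face with the raised straight bar shows and the marker lies flat down on the loupe's side. Do it gently by pushing with the fingertips only (pressing the marker's short tail raises it); grip nothing, leave the other two markers as they are, and do not shift or lift the loupe or any other loose thing.

Things in the scene. Friction and masses are not known exactly. Their poses are not given: they have to be found in the camera images.
- stand_left: left stand, fixed: base plate 160 x 74 x 5 mm, x = -52 to 108 mm. Origin: underside, plumb below the pivot; z up, x away from the robot towards its nest, y left along the pivot. Two cheeks at y = +-28 to +-34 mm hold the pivot, tops at z = 58 mm. Four rest posts, 9 mm wide, at x = +-43, y = +-16 mm, tops at z = 48 mm. Nest: bead circle round x = 80 mm, y = 0; its article's underside is at z = 5 mm
- pivot_left (a point): pivot of that stand's marker, 50 mm above the stand's origin, same axes. Marker: flat white plate 4 mm thick; the paddle is 44 mm wide (y), free edge 50 mm from the pivot; opposite, in the same plane, a tail 18 mm wide, 28 mm long: pressing it down raises the paddle. Stiff pivot (0.015 N m): stays at any angle it is left at, 2 N at tail or free edge turns it
- marker_left (a joint): angle of the left stand's marker about its y axis, rad. 0: paddle flat towards the robot (-x), tail towards +x, face with raised ring up; 1.57: paddle straight up; 3.14: turned fully over, flat towards the nest (+x), face with raised straight bar up. Hard stops at 0 and 3.14. Starts at 0 to 0.2
- stand_mid: middle stand, fixed: base plate 160 x 74 x 5 mm, x = -52 to 108 mm. Origin: underside, plumb below the pivot; z up, x away from the robot towards its nest, y left along the pivot. Two cheeks at y = +-28 to +-34 mm hold the pivot, tops at z = 58 mm. Four rest posts, 9 mm wide, at x = +-43, y = +-16 mm, tops at z = 48 mm. Nest: bead circle round x = 80 mm, y = 0; its article's underside is at z = 5 mm
- pivot_mid (a point): pivot of that stand's marker, 50 mm above the stand's origin, same axes. Marker: flat white plate 4 mm thick; the paddle is 44 mm wide (y), free edge 50 mm from the pivot; opposite, in the same plane, a tail 18 mm wide, 28 mm long: pressing it down raises the paddle. Stiff pivot (0.015 N m): stays at any angle it is left at, 2 N at tail or free edge turns it
- marker_mid (a joint): angle of the middle stand's marker about its y axis, rad. 0: paddle flat towards the robot (-x), tail towards +x, face with raised ring up; 1.57: paddle straight up; 3.14: turned fully over, flat towards the nest (+x), face with raised straight bar up. Hard stops at 0 and 3.14. Starts at 0 to 0.2
- stand_right: right stand, fixed: base plate 160 x 74 x 5 mm, x = -52 to 108 mm. Origin: underside, plumb below the pivot; z up, x away from the robot towards its nest, y left along the pivot. Two cheeks at y = +-28 to +-34 mm hold the pivot, tops at z = 58 mm. Four rest posts, 9 mm wide, at x = +-43, y = +-16 mm, tops at z = 48 mm. Nest: bead circle round x = 80 mm, y = 0; its article's underside is at z = 5 mm
- pivot_right (a point): pivot of that stand's marker, 50 mm above the stand's origin, same axes. Marker: flat white plate 4 mm thick; the paddle is 44 mm wide (y), free edge 50 mm from the pivot; opposite, in the same plane, a tail 18 mm wide, 28 mm long: pressing it down raises the paddle. Stiff pivot (0.015 N m): stays at any angle it is left at, 2 N at tail or free edge turns it
- marker_right (a joint): angle of the right stand's marker about its y axis, rad. 0: paddle flat towards the robot (-x), tail towards +x, face with raised ring up; 1.57: paddle straight up; 3.14: turned fully over, flat towards the nest (+x), face with raised straight bar up. Hard stops at 0 and 3.14. Starts at 0 to 0.2
- loupe: black eye loupe, a plain black flared tube 34 mm across and 34 mm high, loose, 30 g, standing in one of the three nests; origin at the centre of its underside, z up
- spool: small flanged spool of brass wire, 28 mm across and 14 mm high, loose, in another nest; origin at the centre of its underside, z up
- star_knob: black three-lobed clamping knob, 41 x 38 mm, 41 mm high with its threaded stud pointing up, loose, in the remaining nest; origin at the centre of its underside, z up
- nippers: small end nippers with black handles, 102 x 33 x 14 mm, lying on the cabinet to the left of the board, not part of the job; origin at the centre of the underside
- vial: small yellow oil vial with a red cap, 14 mm across, 38 mm high, standing to the left of the board, not part of the job; origin at the centre of its underside
There are look-alikes about, which are no part of the job. Leave any turquoise or yellow look-alike of the loupe alone.

How it is judged (in metres and radians):
On the way:
1. the loupe's marker is raised more than 40 degrees above level (((horizontal distance between loupe and stand_left below 0.105 m and value of joint marker_left above 0.7 rad) or (horizontal distance between loupe and stand_mid below 0.105 m and value of joint marker_mid above 0.7 rad) or (horizontal distance between loupe and stand_right below 0.105 m and value of joint marker_right above 0.7 rad))).
At the end, for the whole second after the job is handed in: The marker on the loupe's stand lies turned over within about 9 degrees of flat (angle above 2.99 rad) and at rest, the other two markers are still on the robot's side (angle below 0.4 rad), and the loupe, spool, star knob, nippers and vial are each within 12 mm of where they were (((horizontal distance between loupe and stand_left below 0.105 m and value of joint marker_left above 2.99 rad and value of joint each of marker_mid, marker_right below 0.4 rad) or (horizontal distance between loupe and stand_mid below 0.105 m and value of joint marker_mid above 2.99 rad and value of joint each of marker_left, marker_right below 0.4 rad) or (horizontal distance between loupe and stand_right below 0.105 m and value of joint marker_right above 2.99 rad and value of joint each of marker_left, marker_mid below 0.4 rad)) and velocity of joint marker_left between -0.05 and 0.05 rad/s and velocity of joint marker_mid between -0.05 and 0.05 rad/s and velocity of joint marker_right between -0.05 and 0.05 rad/s and distance of each of loupe, spool, star_knob, nippers, vial from where it was at the start of the episode below 0.012 m); the robot touches nothing.
It fails at once if another stand's marker was raised ((value of joint marker_left above 0.5 rad and not (horizontal distance between loupe and stand_left below 0.105 m)) or (value of joint marker_mid above 0.5 rad and not (horizontal distance between loupe and stand_mid below 0.105 m)) or (value of joint marker_right above 0.5 rad and not (horizontal distance between loupe and stand_right below 0.105 m))).
It fails at once if a loose thing was shifted or lifted by more than 12 mm (distance of any of loupe, spool, star_knob, nippers, vial from where it was at the start of the episode above 0.012 m).
It fails at once if a stand or its marker was pushed or gripped with more than 40 N (contact force between the fingers and stand_left above 40 N or contact force between the fingers and stand_mid above 40 N or contact force between the fingers and stand_right above 40 N).
It also fails if it takes over 37 s, if anything falls off the work surface, if the arm or the gripper's body presses on something with over 40 N, if the wrist force passes 120 N, or if a joint passes its speed limit or range.

## Working session

There is one attempt and no reset: what is moved stays moved. The work goes in short steps, Python scripts to look and compute and a tool call to move; the robot and the scene stay as the last step left them, time stands still between calls to the robot, and variables do not carry over. Pictures are saved under pics/ and viewed, at most 10 in all, crops included, and the job is handed in when it is done.

Besides the shell and the picture viewer there is one more tool, called after ">>>" as name(argument=value, ...) on one line, values as JSON. move_arm: Moves the arm, as the interface text tells. Its arguments: {"type":"object","properties":{"plan":{"type":"array","items":{"type":"object","properties":{"grip":{"type":"number"},"tx":{"type":"number"},"ty":{"type":"number"},"tz":{"type":"number"},"ax":{"type":"number"},"ay":{"type":"number"},"az":{"type":"number"}}}},"grip_force":{"type":"number"}},"required":["plan"]}

```bash
mkdir -p pics
python3 - <<'E'
from cell import bot
import cv2,numpy as np
for n in("scene","top"):
    c=bot.camera(n);cv2.imwrite(f"pics/{n}0.png",c["frame"])
    print(n,c["K"].round(1).tolist(),c["world_from_camera"].round(3).tolist(),[k for k in c])
s=bot.read_state();print(s["time"],s["eef_pos"],np.round(s["ee_rot"],3).tolist())
E
```

```text
scene [[497.0, 0.0, 325.2], [0.0, 497.0, 240.5], [0.0, 0.0, 1.0]] [[0.641, 0.548, -0.537, 0.133], [-0.767, 0.466, -0.44, -0.473], [0.009, 0.694, 0.72, 0.668], [0.0, 0.0, 0.0, 1.0]] ['frame', 'K', 'world_from_camera']
top [[445.7, 0.0, 320.4], [0.0, 445.7, 244.2], [0.0, 0.0, 1.0]] [[-0.006, 0.985, -0.172, 0.396], [-0.999, -0.012, -0.032, -0.132], [-0.033, 0.172, 0.985, 0.959], [0.0, 0.0, 0.0, 1.0]] ['frame', 'K', 'world_from_camera']
0.1 [0.14898461 0.60652262 0.23059766] [[-0.971, 0.239, -0.0], [0.239, 0.971, -0.001], [-0.0, -0.001, -1.0]]
```

View pics/scene0.png

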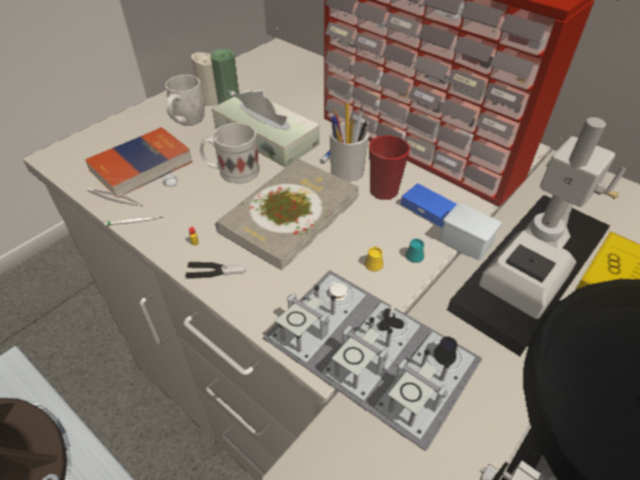

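View pics/top0.png

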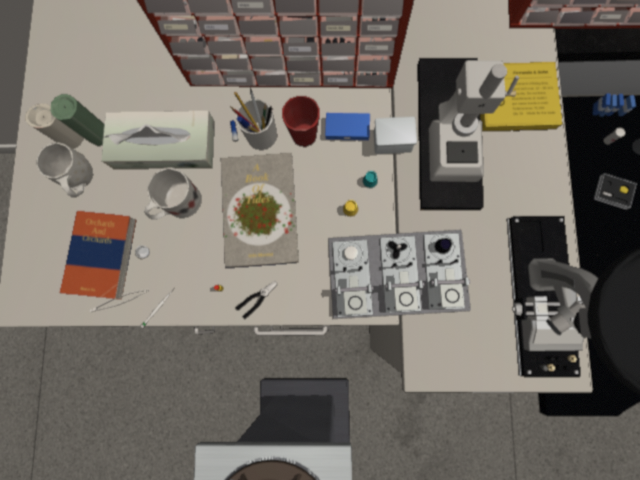

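The candidates are (top view): white/brass spool in the left nest (351,254), black three-lobed knob in the middle nest (398,248), black round object in the right nest (444,245), with yellow (350,208) and turquoise (370,179) look-alikes off the board. The right one fits the black loupe, so I'll confirm it in a crop.

```bash
cat > h.py <<'E'
from cell import bot
import cv2,numpy as np
def ray(c,u,v,z):
    K,T=c["K"],c["world_from_camera"]
    d=np.linalg.inv(K)@[u,v,1]; d=T[:3,:3]@[d[0],-d[1],-d[2]]; o=T[:3,3]
    return o+d*(z-o[2])/d[2]
def proj(c,p):
    K,T=c["K"],c["world_from_camera"]; q=T[:3,:3].T@(np.array(p)-T[:3,3]); q=K@[q[0],-q[1],-q[2]]; return q[:2]/q[2]
E
python3 - <<'E'
from h import *
s=bot.camera("scene");t=bot.camera("top")
a=cv2.resize(s["frame"][260:450,250:490],None,fx=3,fy=3,interpolation=2)[:, :720]
b=cv2.resize(t["frame"][225:325,320:480],None,fx=5,fy=5,interpolation=2)
cv2.imwrite("pics/s1.png",a);cv2.imwrite("pics/t1.png",b)
E
```

```text
(no output)
```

View pics/s1.png

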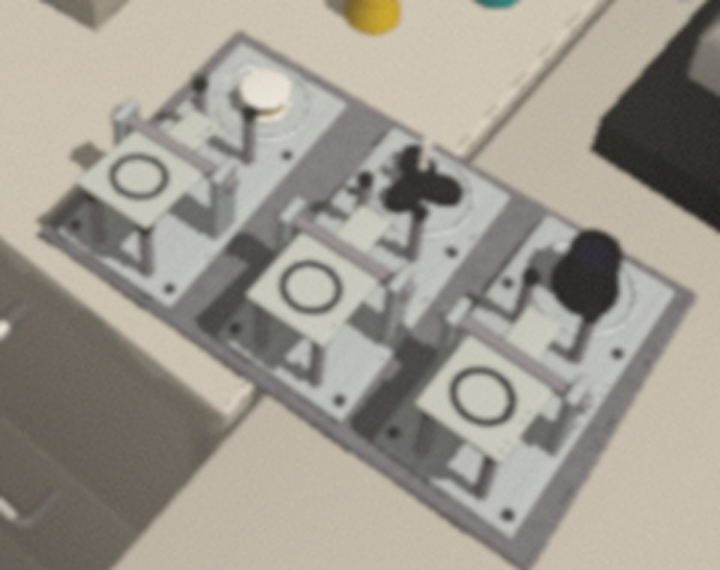

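View pics/t1.png

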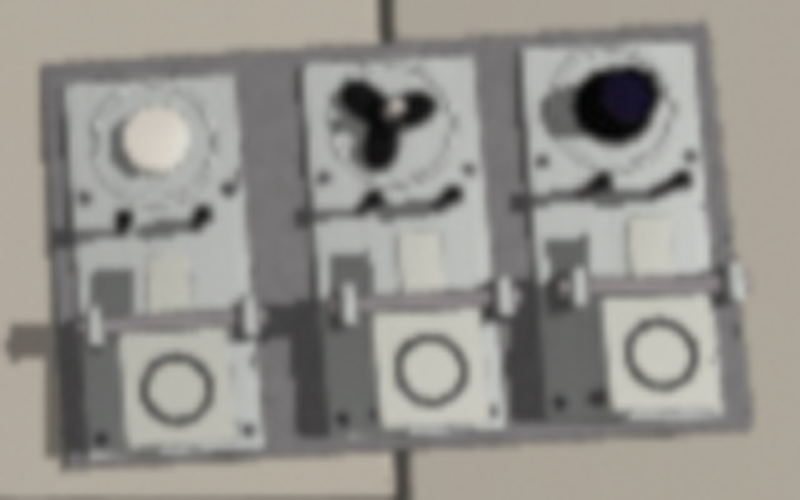

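The crop confirms it: the right nest (top crop 615,102; scene crop 588,275) holds a round, plain, flared black tube, which is the loupe. The right marker is ring up, with its ring at top crop (661,353) / scene crop (482,396).

Run:
```python
from h import *
s=bot.camera("scene");t=bot.camera("top")
def tri(a,b):
    P=[]
    for c,(u,v) in((t,(320+a[0]/5-.4,225+a[1]/5-.4)),(s,(250+b[0]/3-.33,260+b[1]/3-.33))):
        o=c["world_from_camera"][:3,3]; d=ray(c,u,v,0)-o; P.append((o,d/np.linalg.norm(d)))
    A=sum(np.eye(3)-np.outer(d,d) for o,d in P); B=sum((np.eye(3)-np.outer(d,d))@o for o,d in P)
    x=np.linalg.solve(A,B); return x.round(4), [round(float(np.linalg.norm(np.cross(x-o,d))),4) for o,d in P]
for n,a,b in [("ring",(661,353),(482,396)),("ringM",(431,369),(310,287)),("ringL",(177,388),(138,177)),
 ("cheekL",(575,285),(460,312)),("cheekR",(738,282),(578,388)),("tail far L",(630,219),(524,310)),("tail far R",(668,217),(560,330)),("loupe top",(630,97),(597,248)),
 ("paddle nearL",(612,420),(415,405)),("paddle nearR",(722,412),(502,460))]: print(n,*tri(a,b))
for n,a in [("plate farL",(523,48)),("plate farR",(694,42)),("plate nearR",(727,418))]:
    print(n,ray(t,320+a[0]/5-.4,225+a[1]/5-.4,.01).round(4))
```

```text
ring [ 0.4472 -0.3636  0.0606] [0.0002, 0.0002]
ringM [ 0.4417 -0.2726  0.0603] [0.0001, 0.0001]
ringL [ 0.4349 -0.1713  0.0622] [0.0001, 0.0001]
cheekL [ 0.4755 -0.3321  0.0593] [0.0009, 0.0009]
cheekR [ 0.4749 -0.3944  0.0654] [0.0, 0.0]
tail far L [ 0.5007 -0.3548  0.0539] [0.0017, 0.0017]
tail far R [ 0.5025 -0.3717  0.052 ] [0.0003, 0.0003]
loupe top [ 0.5535 -0.3609  0.0483] [0.0009, 0.0009]
paddle nearL [ 0.422  -0.3432  0.064 ] [0.0013, 0.0013]
paddle nearR [ 0.4246 -0.3859  0.0654] [0.0012, 0.0012]
plate farL [ 0.5815 -0.3253  0.01  ]
plate farR [ 0.5832 -0.3984  0.01  ]
plate nearR [ 0.423  -0.4026  0.01  ]
```

>>> move_arm(plan=[{"grip": 255,"tx": -245,"ty": -153,"tz": 0,"az": -15},{"grip": 255,"tx": -245,"ty": -153,"tz": 0,"az": -15},{"grip": 255,"tx": -245,"ty": -153,"tz": 0,"az": -15},{"grip": 255,"tx": -245,"ty": -153,"tz": 0,"az": -15},{"grip": 255,"tx": -245,"ty": -153,"tz": 0,"az": -15},{"grip": 255,"tx": -245,"ty": -153,"tz": 0,"az": -15},{"grip": 255,"tx": -245,"ty": -153,"tz": 0,"az": -15},{"grip": 255,"tx": -384,"ty": -427,"tz": 0,"az": -15},{"grip": 255,"tx": -384,"ty": -427,"tz": 0,"az": -15},{"grip": 255,"tx": -384,"ty": -427,"tz": 0,"az": -15},{"grip": 255,"tx": -384,"ty": -427,"tz": 0,"az": -15},{"grip": 255,"tx": -384,"ty": -427,"tz": 0,"az": -15},{"grip": 255,"tx": -384,"ty": -427,"tz": 0,"az": -15},{"grip": 255,"tx": -384,"ty": -427,"tz": 0,"az": -15},{"grip": 255,"tx": -384,"ty": -427,"tz": 0,"az": -15},{"grip": 255,"tx": -384,"ty": -427,"tz": 0,"az": -15},{"grip": 255,"tx": -384,"ty": -427,"tz": 0,"az": -15}])

```text
schema error: expected keys grip, tx, ty, tz, ax, ay, az
```

>>> move_arm(plan=[{"grip": 255,"tx": -245,"ty": -153,"tz": 0,"ax": 0,"ay": 0,"az": -15},{"grip": 255,"tx": -245,"ty": -153,"tz": 0,"ax": 0,"ay": 0,"az": -15},{"grip": 255,"tx": -245,"ty": -153,"tz": 0,"ax": 0,"ay": 0,"az": -15},{"grip": 255,"tx": -245,"ty": -153,"tz": 0,"ax": 0,"ay": 0,"az": -15},{"grip": 255,"tx": -245,"ty": -153,"tz": 0,"ax": 0,"ay": 0,"az": -15},{"grip": 255,"tx": -245,"ty": -153,"tz": 0,"ax": 0,"ay": 0,"az": -15},{"grip": 255,"tx": -245,"ty": -153,"tz": 0,"ax": 0,"ay": 0,"az": -15},{"grip": 255,"tx": -384,"ty": -427,"tz": 0,"ax": 0,"ay": 0,"az": -15},{"grip": 255,"tx": -384,"ty": -427,"tz": 0,"ax": 0,"ay": 0,"az": -15},{"grip": 255,"tx": -384,"ty": -427,"tz": 0,"ax": 0,"ay": 0,"az": -15},{"grip": 255,"tx": -384,"ty": -427,"tz": 0,"ax": 0,"ay": 0,"az": -15},{"grip": 255,"tx": -384,"ty": -427,"tz": 0,"ax": 0,"ay": 0,"az": -15},{"grip": 255,"tx": -384,"ty": -427,"tz": 0,"ax": 0,"ay": 0,"az": -15},{"grip": 255,"tx": -384,"ty": -427,"tz": 0,"ax": 0,"ay": 0,"az": -15},{"grip": 255,"tx": -384,"ty": -427,"tz": 0,"ax": 0,"ay": 0,"az": -15},{"grip": 255,"tx": -384,"ty": -427,"tz": 0,"ax": 0,"ay": 0,"az": -15}])

```text
time: 1.63
eef_pos: [0.4208, 0.0961, 0.2316]
ee_rot: [[-1.0, -0.014, 0.001], [-0.014, 1.0, -0.001], [-0.001, -0.001, -1.0]]
ft_force: [-0.2, 0.2, 0.4]
grip_width: 0.001
finger_force: 0.0
```

>>> move_arm(plan=[{"grip": 255,"tx": -70,"ty": -463,"tz": 0,"ax": 0,"ay": 0,"az": 0},{"grip": 255,"tx": -70,"ty": -463,"tz": 0,"ax": 0,"ay": 0,"az": 0},{"grip": 255,"tx": -70,"ty": -463,"tz": 0,"ax": 0,"ay": 0,"az": 0},{"grip": 255,"tx": -70,"ty": -463,"tz": 0,"ax": 0,"ay": 0,"az": 0},{"grip": 255,"tx": -70,"ty": -463,"tz": 0,"ax": 0,"ay": 0,"az": 0},{"grip": 255,"tx": -70,"ty": -463,"tz": 0,"ax": 0,"ay": 0,"az": 0},{"grip": 255,"tx": -70,"ty": -463,"tz": 0,"ax": 0,"ay": 0,"az": 0},{"grip": 255,"tx": -70,"ty": -463,"tz": 0,"ax": 0,"ay": 0,"az": 0},{"grip": 255,"tx": -70,"ty": -463,"tz": 0,"ax": 0,"ay": 0,"az": 0},{"grip": 255,"tx": -70,"ty": -463,"tz": 0,"ax": 0,"ay": 0,"az": 0},{"grip": 255,"tx": -70,"ty": -463,"tz": 0,"ax": 0,"ay": 0,"az": 0},{"grip": 255,"tx": -70,"ty": -463,"tz": 0,"ax": 0,"ay": 0,"az": 0},{"grip": 255,"tx": -70,"ty": -463,"tz": 60,"ax": 0,"ay": 0,"az": -0.6},{"grip": 255,"tx": -70,"ty": -463,"tz": 120,"ax": 0,"ay": 0,"az": -0.6},{"grip": 255,"tx": -70,"ty": -463,"tz": 120,"ax": 0,"ay": 0,"az": -0.6},{"grip": 255,"tx": -70,"ty": -463,"tz": 120,"ax": 0,"ay": 0,"az": -0.6}])

```text
time: 2.97
eef_pos: [0.4969, -0.3567, 0.1043]
ee_rot: [[-0.999, -0.032, -0.009], [-0.033, 0.999, 0.007], [0.009, 0.007, -1.0]]
ft_force: [-0.5, 1.6, 0.1]
grip_width: -0.004
finger_force: 0.0
```

Run:
```python
from h import *
s=bot.camera("scene");w=bot.camera("wrist")
a=cv2.resize(s["frame"][260:450,300:500],None,fx=2,fy=2,interpolation=2)
b=cv2.resize(w["frame"],(400,300));a=cv2.resize(a,(400,380));b=cv2.copyMakeBorder(b,0,80,0,0,0)
cv2.imwrite("pics/c2.png",np.hstack([a,b]))
print(bot.read_state()["eef_pos"], w["hand_eye"].round(3).tolist(),w["K"].round(0).tolist())
```

```text
[ 0.49982657 -0.35981379  0.11102439] [[0.001, 0.945, 0.326, 0.082], [1.0, -0.001, -0.0, -0.0], [-0.0, 0.326, -0.945, -0.142], [0.0, 0.0, 0.0, 1.0]] [[363.0, 0.0, 313.0], [0.0, 363.0, 238.0], [0.0, 0.0, 1.0]]
```

View pics/c2.png

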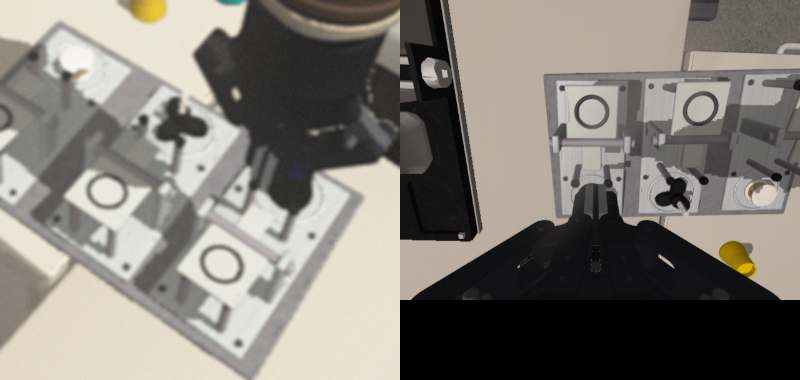

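The wrist view shows the fingertips (597,190) in line with the right marker (592,110). Now I'll press the tail.

>>> move_arm(plan=[{"grip": 255,"tx": 2,"ty": 0,"tz": 20,"ax": 0,"ay": 0,"az": 0},{"grip": 255,"tx": 2,"ty": 0,"tz": 40,"ax": 0,"ay": 0,"az": 0},{"grip": 255,"tx": 2,"ty": 0,"tz": 48,"ax": 0,"ay": 0,"az": 0},{"grip": 255,"tx": 2,"ty": 0,"tz": 52,"ax": 0,"ay": 0,"az": 0},{"grip": 255,"tx": 2,"ty": 0,"tz": 56,"ax": 0,"ay": 0,"az": 0},{"grip": 255,"tx": 2,"ty": 0,"tz": 60,"ax": 0,"ay": 0,"az": 0},{"grip": 255,"tx": 2,"ty": 0,"tz": 64,"ax": 0,"ay": 0,"az": 0},{"grip": 255,"tx": 2,"ty": 0,"tz": 68,"ax": 0,"ay": 0,"az": 0},{"grip": 255,"tx": 2,"ty": 0,"tz": 71,"ax": 0,"ay": 0,"az": 0},{"grip": 255,"tx": 2,"ty": 0,"tz": 71,"ax": 0,"ay": 0,"az": 0},{"grip": 255,"tx": 2,"ty": 0,"tz": 71,"ax": 0,"ay": 0,"az": 0}])

```text
time: 3.98
eef_pos: [0.4977, -0.3607, 0.0401]
ee_rot: [[-1.0, -0.031, -0.0], [-0.031, 1.0, 0.0], [0.0, 0.0, -1.0]]
ft_force: [0.4, 0.9, 0.1]
grip_width: -0.001
finger_force: 0.0
```

Run:
```python
from h import *
s=bot.camera("scene");w=bot.camera("wrist")
a=cv2.resize(s["frame"][260:450,300:500],(400,380),interpolation=2)
b=cv2.resize(w["frame"],(400,300));b=cv2.copyMakeBorder(b,0,80,0,0,0)
cv2.imwrite("pics/c3.png",np.hstack([a,b]))
st=bot.read_state();print(st["eef_pos"],st["ft_force"])
```

```text
[ 0.49771038 -0.36074157  0.04029094] [ 0.29557996 -0.21041128  0.31523071]
```

View pics/c3.png

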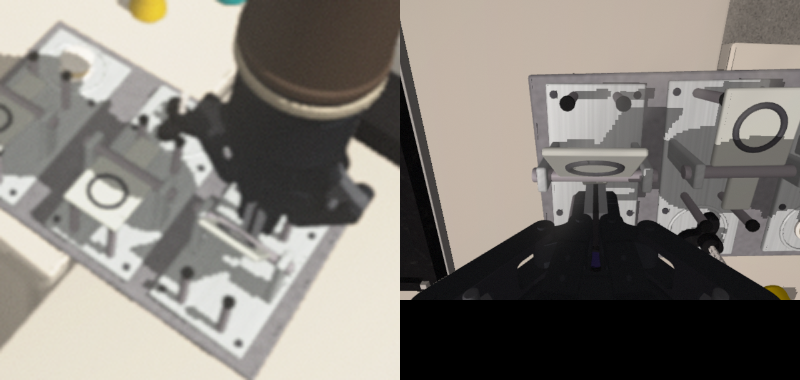

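The paddle stands at roughly 60° and the forces are near zero. Next I back up, go to the robot's side, and drop down behind the paddle.

>>> move_arm(plan=[{"grip": 255,"tx": 0,"ty": 0,"tz": -40,"ax": 0,"ay": 0,"az": 0},{"grip": 255,"tx": 0,"ty": 0,"tz": -80,"ax": 0,"ay": 0,"az": 0},{"grip": 255,"tx": 0,"ty": 0,"tz": -115,"ax": 0,"ay": 0,"az": 0},{"grip": 255,"tx": 0,"ty": 0,"tz": -120,"ax": 0,"ay": 0,"az": 0},{"grip": 255,"tx": 30,"ty": 0,"tz": -120,"ax": 0,"ay": 0,"az": 0},{"grip": 255,"tx": 65,"ty": 0,"tz": -120,"ax": 0,"ay": 0,"az": 0},{"grip": 255,"tx": 98,"ty": 0,"tz": -120,"ax": 0,"ay": 0,"az": 0},{"grip": 255,"tx": 98,"ty": 0,"tz": -120,"ax": 0,"ay": 0,"az": 0},{"grip": 255,"tx": 98,"ty": 0,"tz": -120,"ax": 0,"ay": 0,"az": 0},{"grip": 255,"tx": 98,"ty": 0,"tz": -80,"ax": 0,"ay": 0,"az": 0},{"grip": 255,"tx": 98,"ty": 0,"tz": -47,"ax": 0,"ay": 0,"az": 0},{"grip": 255,"tx": 98,"ty": 0,"tz": -47,"ax": 0,"ay": 0,"az": 0},{"grip": 255,"tx": 98,"ty": 0,"tz": -47,"ax": 0,"ay": 0,"az": 0}])

```text
time: 5.17
eef_pos: [0.3997, -0.3631, 0.0864]
ee_rot: [[-0.999, -0.032, -0.003], [-0.032, 0.999, 0.002], [0.003, 0.002, -1.0]]
ft_force: [0.1, -0.3, 0.1]
grip_width: -0.001
finger_force: 0.0
```

>>> move_arm(plan=[{"grip": 255,"tx": -15,"ty": 0,"tz": 0,"ax": 0,"ay": 0,"az": 0},{"grip": 255,"tx": -26,"ty": 0,"tz": 0,"ax": 0,"ay": 0,"az": 0},{"grip": 255,"tx": -33,"ty": 0,"tz": 0,"ax": 0,"ay": 0,"az": 0},{"grip": 255,"tx": -40,"ty": 0,"tz": 0,"ax": 0,"ay": 0,"az": 0},{"grip": 255,"tx": -47,"ty": 0,"tz": -1,"ax": 0,"ay": 0,"az": 0},{"grip": 255,"tx": -54,"ty": 0,"tz": -2,"ax": 0,"ay": 0,"az": 0},{"grip": 255,"tx": -61,"ty": 0,"tz": -2,"ax": 0,"ay": 0,"az": 0},{"grip": 255,"tx": -67,"ty": 0,"tz": -2,"ax": 0,"ay": 0,"az": 0},{"grip": 255,"tx": -73,"ty": 0,"tz": -1,"ax": 0,"ay": 0,"az": 0},{"grip": 255,"tx": -79,"ty": 0,"tz": 2,"ax": 0,"ay": 0,"az": 0},{"grip": 255,"tx": -84,"ty": 0,"tz": 5,"ax": 0,"ay": 0,"az": 0},{"grip": 255,"tx": -88,"ty": 0,"tz": 9,"ax": 0,"ay": 0,"az": 0},{"grip": 255,"tx": -92,"ty": 0,"tz": 13,"ax": 0,"ay": 0,"az": 0},{"grip": 255,"tx": -95,"ty": 0,"tz": 18,"ax": 0,"ay": 0,"az": 0},{"grip": 255,"tx": -97,"ty": 0,"tz": 23,"ax": 0,"ay": 0,"az": 0},{"grip": 255,"tx": -97,"ty": 0,"tz": 24,"ax": 0,"ay": 0,"az": 0},{"grip": 255,"tx": -97,"ty": 0,"tz": 24,"ax": 0,"ay": 0,"az": 0}])

```text
time: 6.58
eef_pos: [0.4964, -0.3606, 0.0626]
ee_rot: [[-1.0, -0.031, -0.001], [-0.031, 1.0, 0.001], [0.001, 0.001, -1.0]]
ft_force: [-0.2, -0.1, 0.2]
grip_width: -0.003
finger_force: 0.0
```

>>> move_arm(plan=[{"grip": 255,"tx": 0,"ty": 0,"tz": 1.5,"ax": 0,"ay": 0,"az": 0},{"grip": 255,"tx": 0,"ty": 0,"tz": 3,"ax": 0,"ay": 0,"az": 0},{"grip": 255,"tx": 0,"ty": 0,"tz": 4,"ax": 0,"ay": 0,"az": 0},{"grip": 255,"tx": 0,"ty": 0,"tz": 5,"ax": 0,"ay": 0,"az": 0},{"grip": 255,"tx": 0,"ty": 0,"tz": 5,"ax": 0,"ay": 0,"az": 0},{"grip": 255,"tx": 0,"ty": 0,"tz": 5,"ax": 0,"ay": 0,"az": 0}])

```text
time: 7.08
eef_pos: [0.4967, -0.3608, 0.0583]
ee_rot: [[-1.0, -0.031, -0.0], [-0.031, 1.0, 0.0], [0.0, 0.0, -1.0]]
ft_force: [-0.5, 0.3, 0.1]
grip_width: -0.003
finger_force: 0.0
```

>>> move_arm(plan=[{"grip": 255,"tx": 0,"ty": 0,"tz": 0.7,"ax": 0,"ay": 0,"az": 0},{"grip": 255,"tx": 0,"ty": 0,"tz": 1.2,"ax": 0,"ay": 0,"az": 0},{"grip": 255,"tx": 0,"ty": 0,"tz": 1.2,"ax": 0,"ay": 0,"az": 0}])

```text
time: 7.33
eef_pos: [0.4968, -0.3609, 0.058]
ee_rot: [[-1.0, -0.031, 0.001], [-0.031, 1.0, 0.0], [-0.001, 0.0, -1.0]]
ft_force: [-2.4, 2.2, 10.7]
grip_width: 0.0
finger_force: 5.0
```

10.7 N upward means the marker is against its stop. Now retreat and look.

>>> move_arm(plan=[{"grip": 255,"tx": 0,"ty": 0,"tz": -10,"ax": 0,"ay": 0,"az": 0},{"grip": 255,"tx": 0,"ty": 0,"tz": -45,"ax": 0,"ay": 0,"az": 0},{"grip": 255,"tx": 0,"ty": 0,"tz": -85,"ax": 0,"ay": 0,"az": 0},{"grip": 255,"tx": 0,"ty": 0,"tz": -125,"ax": 0,"ay": 0,"az": 0},{"grip": 255,"tx": 40,"ty": 0,"tz": -150,"ax": 0,"ay": 0,"az": 0},{"grip": 255,"tx": 80,"ty": 0,"tz": -150,"ax": 0,"ay": 0,"az": 0},{"grip": 255,"tx": 110,"ty": 0,"tz": -150,"ax": 0,"ay": 0,"az": 0},{"grip": 255,"tx": 110,"ty": 0,"tz": -150,"ax": 0,"ay": 0,"az": 0},{"grip": 255,"tx": 110,"ty": 0,"tz": -150,"ax": 0,"ay": 0,"az": 0}])

```text
time: 8.08
eef_pos: [0.385, -0.3647, 0.2082]
ee_rot: [[-1.0, -0.028, 0.001], [-0.028, 1.0, 0.0], [-0.001, 0.0, -1.0]]
ft_force: [0.7, 0.6, 0.6]
grip_width: -0.0
finger_force: 0.0
```

Run:
```python
from h import *
s=bot.camera("scene");w=bot.camera("wrist")
a=cv2.resize(s["frame"][260:450,300:500],(400,380),interpolation=2)
b=cv2.resize(w["frame"],(400,300));b=cv2.copyMakeBorder(b,0,80,0,0,0)
cv2.imwrite("pics/c4.png",np.hstack([a,b]))
st=bot.read_state();print(st["eef_pos"],st["ft_force"])
```

```text
[ 0.38758282 -0.36417949  0.20757225] [ 0.21093016  0.38616288 -0.12223295]
```

View pics/c4.png

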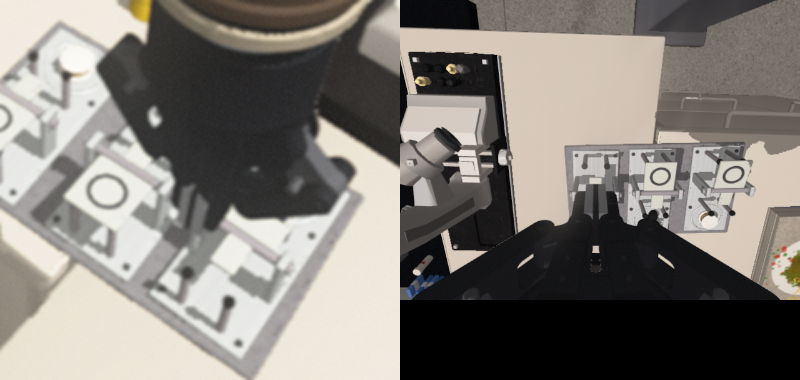

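>>> move_arm(plan=[{"grip": 255,"tx": 0,"ty": 40,"tz": -20,"ax": 0,"ay": 0,"az": 0},{"grip": 255,"tx": 0,"ty": 80,"tz": -20,"ax": 0,"ay": 0,"az": 0},{"grip": 255,"tx": 0,"ty": 120,"tz": -20,"ax": 0,"ay": 0,"az": 0},{"grip": 255,"tx": 0,"ty": 160,"tz": -20,"ax": 0,"ay": 0,"az": 0},{"grip": 255,"tx": 0,"ty": 200,"tz": -20,"ax": 0,"ay": 0,"az": 0},{"grip": 255,"tx": 0,"ty": 240,"tz": -20,"ax": 0,"ay": 0,"az": 0},{"grip": 255,"tx": 0,"ty": 280,"tz": -20,"ax": 0,"ay": 0,"az": 0},{"grip": 255,"tx": 0,"ty": 280,"tz": -20,"ax": 0,"ay": 0,"az": 0},{"grip": 255,"tx": 0,"ty": 280,"tz": -20,"ax": 0,"ay": 0,"az": 0}])

```text
time: 8.93
eef_pos: [0.379, -0.0817, 0.2273]
ee_rot: [[-0.999, -0.038, 0.0], [-0.038, 0.999, 0.0], [-0.0, 0.0, -1.0]]
ft_force: [0.6, -0.6, -0.4]
grip_width: -0.006
finger_force: 0.0
```

Run:
```python
from h import *
s=bot.camera("scene");t=bot.camera("top")
a=cv2.resize(s["frame"][260:450,290:490],(400,380),interpolation=2)
b=cv2.resize(t["frame"][225:320,385:485],(400,380),interpolation=2)
cv2.imwrite("pics/c5.png",np.hstack([a,b]))
```

```text
(no output)
```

View pics/c5.png

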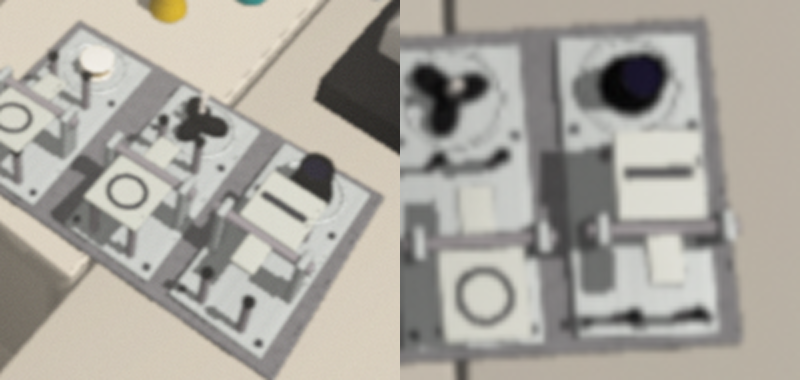

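The right marker lies flat with its bar up (top crop 657,172). The loupe is still in its nest (630,80), and the other two markers still show their rings.

```bash
python3 -c "
from cell import bot
print(bot.close_job())"
```

```text
the job is handed in; nothing more can be done
None
```

The loupe's marker, on the right stand, is turned over and lies flat with the bar side up. In the last pictures the loupe is still in its nest and the other two markers are unchanged. The job is handed in, but no verdict came back.

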